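# Loosen the knurled collar two turns and swing the board rest aside

### The arm

A 6-joint arm with a two-finger parallel gripper is mounted at the origin on the work surface. World frame = base frame: x ahead of the robot, y to its left, z up, the work surface at z = 0. Lengths are in m, angles in rad, forces in N, time in s.
With the tool pointing down it reaches from about 0.35 to 0.85 m from the base axis. Payload 8.1 kg.
Tool frame: the origin (TCP) lies on the mounting face of the last link; the fingertips stand 186 mm ahead of it and the grasp point (between the pads) lies 167 mm ahead of it; z points along the fingers, y is the line along which they close (so a half turn about z gives the same grasp; the last joint's range is limited). The gripper opens to 93 mm and grips with 3 to 60 N. Pads are 15 mm wide; open, the fingers measure 128 mm over their backs; the gripper's body (75 mm by 188 mm) begins 65 mm behind the grasp point.
Start: joints at [1.241, 0.13, 1.488, -0, 1.523, -0.085], TCP at [0.145, 0.582, 0.405] pointing down, gripper open.
Joint ranges: [-2.96, 2.96], [-0.89, 2.26], [0.02, 2.5], [-1.34, 4.48], [0, 2.73], [-2.66, 2.66]. Speed limits (rad/s): [2.39, 2.39, 2.79, 3.14, 3.14, 3.14].

### API

Orientations are given as a rotation vector (axis times angle).
In Python, from plant import * gives the robot as it stands. The module is installed in compiled form; this text tells all that it offers.
- The arm moves only by the tool arm_command, never from a script. Its argument "increments" is a list of rows, each a list of 6 numbers: the shift along the tool's x, y, z in units of 0.2 m (1.0 is 0.2 m), then the turn, a rotation vector about the tool's x, y, z in units of pi rad (1.0 is pi rad). A call has exactly 5 rows; each row is the pose to reach, as a shift and turn from the pose commanded when the call began, along the tool's axes at that moment, turning the shorter way round; what a row does not reach only later rows make up. A row lasts 1/8 s, in which the tool goes at most 62.5 mm and 10.7 degrees, less where a joint would pass 70% of its speed; a pose out of reach is approached as far as the arm can. A call with a number of a shift or a turn outside -1 to 1 is refused whole. A call with a gripper value outside its range is refused whole. "fingers" is the closure, from -1 (fully open) to 1 (shut), set as the call begins (left out, the last holds). The fingers move at their own pace and stop on an object; "force" is the grip in N (left out, the last holds). Time passes only in rows, so rows that repeat a pose let the fingers close, or fill a call up. It gives the time, the measured TCP pose, the force, the opening and the grip force at its end, in the units of the state.
- read_state(): the state, without advancing time (a new reading comes with each control period).
- read_camera(name): name is "scene" or "top"; returns a dict with "image" (420x560x3 uint8, red, green, blue), "fx", "fy", "cx", "cy" (pixels), "T" (4x4, takes a point from camera to world coordinates). Camera axes: x right, y down, z forward; pixel columns grow to the right and rows downward; lengths in m; the calibration is good to about 2 mm. A picture is of the moment at which its call begins. There is no depth.
- close_job(): hands the job in; it is judged then, once.
The state is a dict: "t": time; "q": joint angles; "dq": joint speeds; "joint_torque": joint torques, N m; "tool_pos": TCP position; "orientation": TCP orientation; "force": force on the tool from outside, world axes, zero at the start; "wrist_torque": the same for the moment, N m; "opening": finger opening in m; "gripper_force": force on a finger pad.
Only numpy, scipy, OpenCV 4.12 (cv2) and the standard library are available. Lean on these libraries where they do the work, as an engineer would, in place of code of your own. Each camera call takes 0.05 s, during which the arm holds its last target. There are 200 camera calls.

### The job

The rest arm of the board stand is locked by the big knurled collar on its post. Run a fingertip round the collar's rim to unscrew it two full turns, counter-clockwise seen from above, so that its dimple is back in line with the groove on the post; only then push the rest arm clockwise seen from above, round to its stop. Do not force the arm while it is still locked, and pick nothing up: the smaller knob and everything else on the bench stay as they are.

Things in the scene. Friction and masses are not known exactly. Their poses are not given: they have to be found in the camera images.
- collar (a joint): Angle of the big knurled aluminium collar on the stand's post, rad: 0 = tight (at the start), grows as it turns counter-clockwise seen from above; one full turn is 6.283, two 12.566. It stays where it is left, turns freely past two turns, and about 1.2 N along the rim moves it.
- stand: Grey base plate of the stand, 150 x 130 x 16 mm, bolted to the bench; origin under its centre, on the collar's axis. A steel stop pin (12 mm across, top 46 mm above the bench) stands on it 62 mm from the axis, on the side to which the arm is pushed.
- collar_mid (a point): Centre of the collar, on its vertical axis, half-way up the rim. 97 mm across over its 36 upright ridges (91 mm between them; ridges 8 mm apart, 3 mm proud), 24 mm tall; turning does not raise it. The post's cap (40 mm across) stands 6 mm above the collar's top. The hub of the rest arm lies 12 mm below its underside.
- dimple (a point): The black dimple (8 mm) on the collar's top face, 32 mm from the axis. It turns with the collar; at the start it is in line with the black groove on the fixed post cap, and again after every full turn.
- rest (a joint): Angle of the rest arm about the same vertical axis, rad: grows as it is pushed clockwise seen from above; it meets its stop at 0.80. It starts between 0 and 0.2, stays where it is left; about 2 N at the pad moves it. The simulation does not hold it while the collar is tight, but pushing it then is a failure.
- rest_pad (a point): Centre, half-way up, of the round cork-topped pad at the end of the rest arm: 70 mm across, 32 mm tall (31 to 63 mm above the bench), 150 mm from the collar's axis. The arm's neck is 24 mm wide, its top 45 mm above the bench: a fingertip running round the collar at its mid height passes over it.
- small_knob (a joint): Angle of the small knurled knob of the hold-down clamp, rad, 0 at the start; to be left alone.
- small_knob_mid (a point): Centre of the small knob (51 mm across, 18 mm tall, its mid height 51 mm above the bench), on the hold-down clamp at the right of the stand.
- tape: Roll of masking tape lying flat, 100 mm across, 24 mm tall, origin under its centre; bystander.
- sanding_block: Cork sanding block, 70 x 120 x 32 mm, origin under its centre; bystander.
- resin_can: Resin can, 84 mm across, 110 mm tall, origin under its centre; bystander.
- mixing_cup: White mixing cup, 76 mm across, 85 mm tall, origin under its centre; bystander.
- brush: Brush lying flat, bystander.
- fin: Grey surfboard fin lying flat, about 135 x 150 mm, 8 mm thick, origin near the middle of its wide base edge; bystander.

How it is judged:
By the outcome, as a careful person would: the job done as asked, in the order asked, and still so for the second after the job is handed in, with the robot touching nothing.
It also fails if it takes over 72 s, if anything falls off the work surface, if the arm or the gripper's body presses on something with over 40 N, if the wrist force passes 120 N, or if a joint passes its speed limit or range.

## Working session

There is one attempt and no reset: what is moved stays moved. The work goes in short steps, Python scripts to look and compute and a tool call to move; the robot and the scene stay as the last step left them, time stands still between calls to the robot, and variables do not carry over. Pictures are saved under pics/ and viewed, at most 10 in all, crops included, and the job is handed in when it is done.

Besides the shell and the picture viewer there is one more tool, called as name(argument=value, ...), one argument or row to a line, values as JSON. arm_command: Moves the arm, as the interface text tells. Shifts and turns lie within -1 to 1; 1 stands for 0.2 m of shift or pi rad of turn. Its arguments: {"type":"object","properties":{"increments":{"type":"array","items":{"type":"array","items":{"type":"number","minimum":-1,"maximum":1}}},"fingers":{"type":"number"},"force":{"type":"number"}},"required":["increments"]}

```bash
mkdir -p pics; cat > h.py <<'E'
from plant import *
import numpy as np, cv2
from scipy.spatial.transform import Rotation as R
def snap(n,f):
    c=read_camera(n); cv2.imwrite('pics/'+f,c['image'][:,:,::-1]); return c
def ray(c,u,v,z):
    T=np.array(c['T']); d=T[:3,:3]@[(u-c['cx'])/c['fx'],(v-c['cy'])/c['fy'],1]; o=T[:3,3]
    return o+d*(z-o[2])/d[2]
def proj(c,p):
    T=np.array(c['T']); q=T[:3,:3].T@(np.array(p)-T[:3,3]); return np.array([c['fx']*q[0]/q[2]+c['cx'],c['fy']*q[1]/q[2]+c['cy']])
E
python3 - <<'E'
from h import *
for n in('top','scene'):
    c=snap(n,n+'0.png'); print(n,c['fx'],c['cx'],c['cy'],np.round(c['T'],3))
s=read_state(); print(s['t'],s['tool_pos'],s['orientation'],R.from_rotvec(s['orientation']).as_matrix().round(3))
E
```

```text
top 417.2630031589574 278.66160710827916 213.08027575482765 [[-0.022 -0.988  0.152  0.355]
 [-1.     0.022 -0.003 -0.055]
 [-0.    -0.152 -0.988  1.396]
 [ 0.     0.     0.     1.   ]]
scene 423.04562778147624 284.20515836541017 212.34237317462095 [[ 0.723  0.393 -0.567  1.196]
 [ 0.69  -0.424  0.586 -0.742]
 [-0.01  -0.816 -0.578  0.768]
 [ 0.     0.     0.     1.   ]]
0.1 [0.14533275 0.5819299  0.40380167] [-3.83513909e-01 -3.11776050e+00  2.44963074e-03] [[-0.97   0.242 -0.001]
 [ 0.242  0.97  -0.002]
 [ 0.    -0.002 -1.   ]]
```

View pics/top0.png

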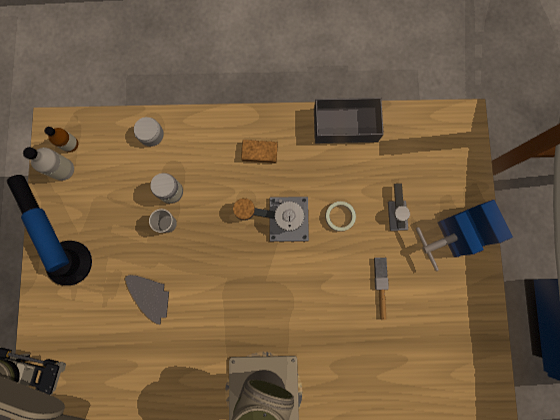

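View pics/scene0.png

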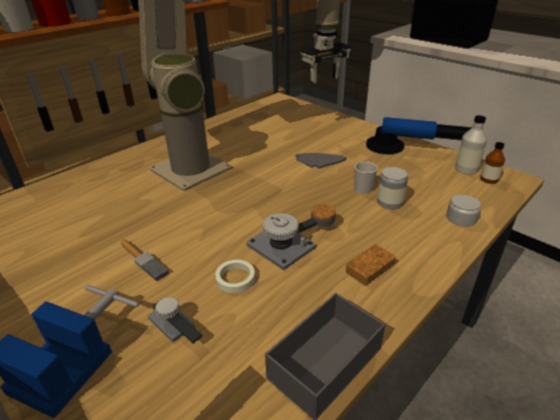

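The top view shows the collar at about (289,216), the pad at (244,209) to its left (+y), and the tape at (340,216). In the scene view the collar is at about (281,225) and the pad at (323,214). I'll zoom in next.

```bash
python3 - <<'E'
import cv2,numpy as np
a=cv2.imread('pics/top0.png')[180:255,220:320]; b=cv2.imread('pics/scene0.png')[190:275,235:345]
a=cv2.resize(a,(800,600),interpolation=cv2.INTER_CUBIC)
b=cv2.resize(b,(770,595),interpolation=cv2.INTER_CUBIC)
cv2.imwrite('pics/a.png',a);cv2.imwrite('pics/b.png',b)
E
```

```text
(no output)
```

View pics/a.png

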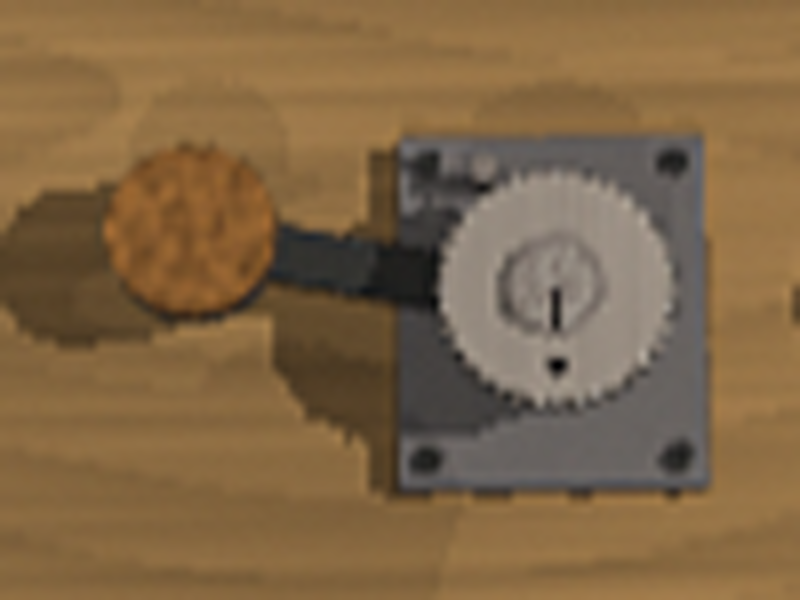

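View pics/b.png

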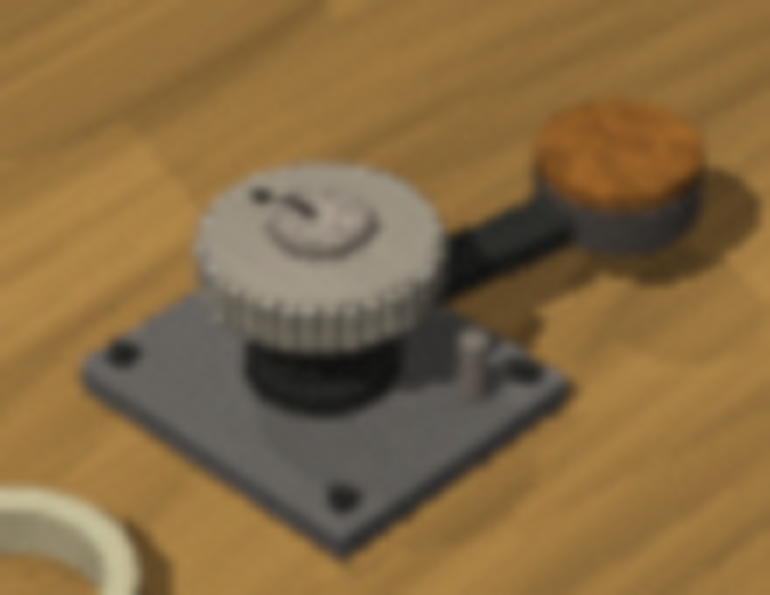

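The crops show the collar top at top-view px (289.6,216), with the dimple at (289.7,225.5) facing the robot. The pad top is at (243.7,209), and the stop pin sits on the far-left side of the plate.

```bash
python3 - <<'E'
from h import *
c=read_camera('top');s=read_camera('scene')
for z in (.075,.08,.085,.09,.095): print(z, ray(c,289.3,215.7,z)[:2].round(4), ray(s,280.4,223.7,z)[:2].round(4))
# plate centre from corners z=.016
for q in [(398,137),(705,137),(708,490),(398,492)]:
    print(ray(c,q[0]/8+219.5,q[1]/8+179.5,.016)[:2].round(4))
print('pad',ray(c,190/8+219.5,232/8+179.5,.063).round(4), ray(s,619/7+234.6,153/7+189.6,.063).round(4))
for z in(.075,.08,.085,.09):print('dimple',ray(c,557/8+219.5,366/8+179.5,z).round(4), ray(s,262/7+234.6,195/7+189.6,z).round(4))
for u in (439,678): print(ray(c,u/8+219.5,215.7,.083).round(4))
print('tape',ray(c,340.5,216,.024).round(3))
E
```

```text
0.075 [ 0.5494 -0.0934] [ 0.5449 -0.0851]
0.08 [ 0.5487 -0.0933] [ 0.5496 -0.0898]
0.085 [ 0.5479 -0.0931] [ 0.5543 -0.0946]
0.09 [ 0.5472 -0.093 ] [ 0.559  -0.0993]
0.095 [ 0.5465 -0.0928] [ 0.5637 -0.104 ]
[ 0.6245 -0.0293]
[ 0.6216 -0.1585]
[ 0.4728 -0.1548]
[ 0.4749 -0.0265]
pad [0.5781 0.0547 0.063 ] [0.5828 0.0525 0.063 ]
dimple [ 0.5186 -0.092   0.075 ] [ 0.5076 -0.0801  0.075 ]
dimple [ 0.518  -0.0919  0.08  ] [ 0.5126 -0.0849  0.08  ]
dimple [ 0.5174 -0.0918  0.085 ] [ 0.5175 -0.0897  0.085 ]
dimple [ 0.5168 -0.0916  0.09  ] [ 0.5225 -0.0945  0.09  ]
[ 0.5493 -0.0457  0.083 ]
[ 0.5472 -0.1407  0.083 ]
tape [ 0.552 -0.265  0.024]
```

arm_command(
  increments=[
    [-0.76, -0.58, 0, 0, 0, -0.0779],
    [-0.76, -0.58, 0, 0, 0, -0.0779],
    [-0.76, -0.58, 0, 0, 0, -0.0779],
    [-0.76, -0.58, 0, 0, 0, -0.0779],
    [-0.76, -0.58, 0, 0, 0, -0.0779],
  ],
  fingers=1,
  force=20,
)

```text
t: 0.82
tool_pos: [0.2649, 0.4326, 0.4049]
orientation: [-0.002, -3.141, -0.001]
force: [0.1, 0.0, 0.6]
opening: 0.0474
gripper_force: 0.0
```

arm_command(
  increments=[
    [-0.5, -1, 0, 0, 0, 0],
    [-0.5, -1, 0, 0, 0, 0],
    [-0.5, -1, 0, 0, 0, 0],
    [-0.5, -1, 0, 0, 0, 0],
    [-0.5, -1, 0, 0, 0, 0],
  ],
)

```text
t: 1.45
tool_pos: [0.3653, 0.2323, 0.4049]
orientation: [0.003, 3.141, 0.0]
force: [-0.7, 0.8, 0.0]
opening: 0.0012
gripper_force: 0.0
```

arm_command(
  increments=[
    [-0.25, -1, 0, 0, 0, 0],
    [-0.25, -1, 0, 0, 0, 0],
    [-0.25, -1, 0, 0, 0, 0],
    [-0.25, -1, 0, 0, 0, 0],
    [-0.25, -1, 0, 0, 0, 0],
  ],
)

```text
t: 2.08
tool_pos: [0.4152, 0.0332, 0.4047]
orientation: [-0.001, -3.141, -0.001]
force: [0.2, -0.1, -0.6]
opening: 0.0004
gripper_force: 0.0
```

arm_command(
  increments=[
    [-0.2, -0.625, 0.4, 0, 0, 0],
    [-0.2, -0.625, 0.4, 0, 0, 0],
    [-0.2, -0.625, 0.4, 0, 0, 0],
    [-0.2, -0.625, 0.4, 0, 0, 0],
    [-0.2, -0.625, 0.4, 0, 0, 0],
  ],
)

```text
t: 2.7
tool_pos: [0.4551, -0.0904, 0.3252]
orientation: [-0.003, 3.141, 0.001]
force: [0.6, 0.6, 0.3]
opening: 0.0005
gripper_force: 0.0
```

arm_command(
  increments=[
    [0, 0, 0.12, 0, 0, 0],
    [0, 0, 0.25, 0, 0, 0],
    [0, 0, 0.375, 0, 0, 0],
    [-0.08, 0, 0.375, 0, 0, 0],
    [-0.16, 0, 0.375, 0, 0, 0],
  ],
)

```text
t: 3.32
tool_pos: [0.4875, -0.0903, 0.2507]
orientation: [-0.003, 3.14, 0.0]
force: [-0.6, 0.3, 0.2]
opening: 0.0005
gripper_force: 0.0
```

```bash
python3 - <<'E'
from h import *
print(read_state()['tool_pos'])
for n in('scene','top'):
    snap(n,n+'1.png')
a=cv2.imread('pics/top1.png')[180:255,220:320]; b=cv2.imread('pics/scene1.png')[170:260,225:345]
cv2.imwrite('pics/ab.png',np.vstack([cv2.resize(b,(400,300),interpolation=cv2.INTER_CUBIC),cv2.resize(a,(400,300),interpolation=cv2.INTER_CUBIC)]))
E
```

```text
[ 0.4874806  -0.09033821  0.25065854]
```

View pics/ab.png

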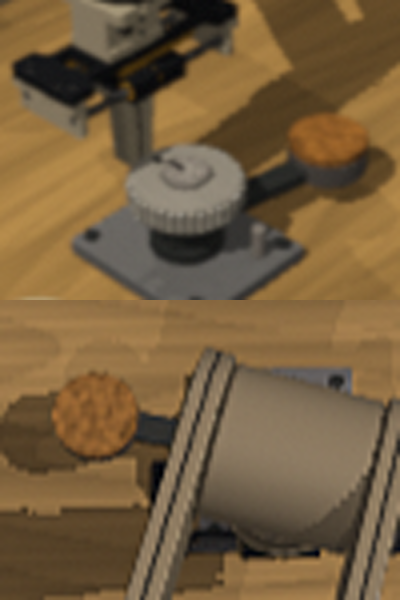

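The lower (top-camera) half is blocked by the arm. The upper (scene) half shows the closed fingers just behind the collar, at a suitable height, with the dimple and groove visible. Next I feel for contact.

arm_command(
  increments=[
    [-0.01, 0, 0, 0, 0, 0],
    [-0.02, 0, 0, 0, 0, 0],
    [-0.025, 0, 0, 0, 0, 0],
    [-0.025, 0, 0, 0, 0, 0],
    [-0.025, 0, 0, 0, 0, 0],
  ],
)

```text
t: 4.05
tool_pos: [0.4916, -0.0924, 0.2497]
orientation: [-0.001, -3.141, -0.0]
force: [0.6, 0.0, -0.8]
opening: 0.0001
gripper_force: 0.0
```

arm_command(
  increments=[
    [-0.005, 0, 0, 0, 0, 0],
    [-0.005, 0, 0, 0, 0, 0],
    [-0.005, 0, 0, 0, 0, 0],
    [-0.005, 0, 0, 0, 0, 0],
    [-0.005, 0, 0, 0, 0, 0],
  ],
)

```text
t: 4.68
tool_pos: [0.4927, -0.0923, 0.2497]
orientation: [-0.0, -3.142, 0.0]
force: [0.1, -0.2, -0.5]
opening: 0.0003
gripper_force: 0.0
```

arm_command(
  increments=[
    [-0.003, 0, 0, 0, 0, 0],
    [-0.005, 0, 0, 0, 0, 0],
    [-0.008, 0, 0, 0, 0, 0],
    [-0.01, 0, 0, 0, 0, 0],
    [-0.01, 0, 0, 0, 0, 0],
  ],
)

```text
t: 5.3
tool_pos: [0.4945, -0.0923, 0.2497]
orientation: [-0.0, -3.141, -0.0]
force: [-4.1, 0.1, 2.3]
opening: 0.0006
gripper_force: 1.7
```

arm_command(
  increments=[
    [-0.005, 0, 0, 0, 0, 0],
    [-0.005, 0, 0, 0, 0, 0],
    [-0.005, 0, 0, 0, 0, 0],
    [-0.005, 0, 0, 0, 0, 0],
    [-0.005, 0, 0, 0, 0, 0],
  ],
)

```text
t: 5.92
tool_pos: [0.495, -0.0923, 0.2496]
orientation: [-0.0, -3.139, -0.0]
force: [-8.2, -0.2, 6.1]
opening: 0.0005
gripper_force: 4.4
```

```bash
cat > plan.py <<'E'
import sys,json,numpy as np
# rounded-rectangle path of tool centre, CCW, s=0 at mid of -x flat face
def path(A,r,hx,hy):
    c=[(-hx,-hy,180),(hx,-hy,270),(hx,hy,0),(-hx,hy,90)]
    pts=[(-hx-r,0)]
    for cx,cy,a in c:
        for t in np.radians(np.arange(a,a+91,1)): pts.append((cx+r*np.cos(t),cy+r*np.sin(t)))
    pts.append((-hx-r,0)); p=np.array(pts)+A
    return p,np.r_[0,np.cumsum(np.linalg.norm(np.diff(p,axis=0),axis=1))]
def plan(cmd,s0,ds,n,A,r,hx,hy):
    p,L=path(np.array(A),r,hx,hy); cmd=np.array(cmd); s=s0
    for k in range(n):
        rows=[]
        for i in range(5):
            s+=ds; u=s%L[-1]; q=np.array([np.interp(u,L,p[:,0]),np.interp(u,L,p[:,1])])
            d=(q-cmd)/.2; rows.append([round(-d[0],3),round(d[1],3),0,0,0,0])
        cmd=cmd+np.array([-rows[-1][0],rows[-1][1]])*.2
        print(json.dumps(rows),'-> cmd',cmd.round(4),'s',round(s,3),'of',L[-1].round(3))
E
python3 -c "
from plan import *
plan([.4954,-.0923],0,.010,8,[.5495,-.0925],.0466,.0075,.0175)"
```

```text
[[-0.0, -0.051, 0, 0, 0, 0], [-0.0, -0.101, 0, 0, 0, 0], [-0.008, -0.15, 0, 0, 0, 0], [-0.027, -0.197, 0, 0, 0, 0], [-0.054, -0.238, 0, 0, 0, 0]] -> cmd [ 0.5062 -0.1399] s 0.05 of 0.393
[[-0.036, -0.035, 0, 0, 0, 0], [-0.079, -0.061, 0, 0, 0, 0], [-0.126, -0.077, 0, 0, 0, 0], [-0.176, -0.083, 0, 0, 0, 0], [-0.226, -0.084, 0, 0, 0, 0]] -> cmd [ 0.5514 -0.1567] s 0.1 of 0.393
[[-0.049, 0.001, 0, 0, 0, 0], [-0.098, 0.011, 0, 0, 0, 0], [-0.144, 0.031, 0, 0, 0, 0], [-0.184, 0.061, 0, 0, 0, 0], [-0.218, 0.098, 0, 0, 0, 0]] -> cmd [ 0.595  -0.1371] s 0.15 of 0.393
[[-0.024, 0.044, 0, 0, 0, 0], [-0.039, 0.091, 0, 0, 0, 0], [-0.043, 0.141, 0, 0, 0, 0], [-0.043, 0.191, 0, 0, 0, 0], [-0.043, 0.241, 0, 0, 0, 0]] -> cmd [ 0.6036 -0.0889] s 0.2 of 0.393
[[-0.0, 0.05, 0, 0, 0, 0], [0.002, 0.1, 0, 0, 0, 0], [0.014, 0.148, 0, 0, 0, 0], [0.036, 0.193, 0, 0, 0, 0], [0.067, 0.232, 0, 0, 0, 0]] -> cmd [ 0.5902 -0.0425] s 0.25 of 0.393
[[0.038, 0.032, 0, 0, 0, 0], [0.082, 0.055, 0, 0, 0, 0], [0.131, 0.068, 0, 0, 0, 0], [0.181, 0.071, 0, 0, 0, 0], [0.231, 0.071, 0, 0, 0, 0]] -> cmd [ 0.544  -0.0283] s 0.3 of 0.393
[[0.049, -0.004, 0, 0, 0, 0], [0.097, -0.017, 0, 0, 0, 0], [0.141, -0.041, 0, 0, 0, 0], [0.179, -0.073, 0, 0, 0, 0], [0.21, -0.113, 0, 0, 0, 0]] -> cmd [ 0.502  -0.0509] s 0.35 of 0.393
[[0.021, -0.045, 0, 0, 0, 0], [0.031, -0.094, 0, 0, 0, 0], [0.033, -0.144, 0, 0, 0, 0], [0.033, -0.194, 0, 0, 0, 0], [0.033, -0.244, 0, 0, 0, 0]] -> cmd [ 0.4954 -0.0997] s 0.4 of 0.393
```

arm_command(
  increments=[
    [0, -0.051, 0, 0, 0, 0],
    [0, -0.101, 0, 0, 0, 0],
    [-0.008, -0.15, 0, 0, 0, 0],
    [-0.027, -0.197, 0, 0, 0, 0],
    [-0.054, -0.238, 0, 0, 0, 0],
  ],
)

```text
t: 6.55
tool_pos: [0.5068, -0.1405, 0.2496]
orientation: [0.0, 3.142, -0.0]
force: [-0.8, -0.9, -0.4]
opening: 0.0005
gripper_force: 0.2
```

```bash
python3 - <<'E'
from h import *
s=read_state();print(s['force'],s['tool_pos'])
snap('scene','s2.png')
b=cv2.imread('pics/scene1.png')[195:260,235:320];c=cv2.imread('pics/s2.png')[195:260,235:320]
cv2.imwrite('pics/c2.png',np.vstack([cv2.resize(x,(390,300),interpolation=cv2.INTER_CUBIC) for x in (b,c)]))
E
```

```text
[-0.76612096 -0.88564645 -0.43065982] [ 0.50683043 -0.1404779   0.24963805]
```

View pics/c2.png

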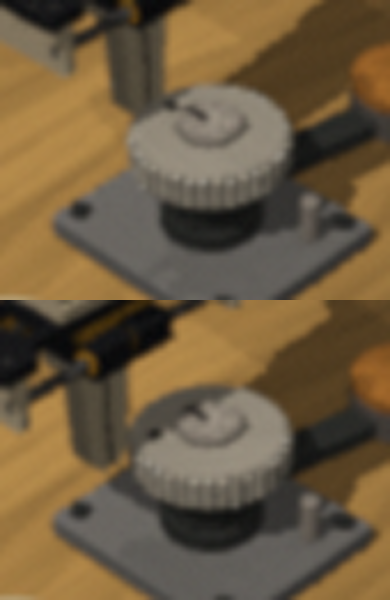

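The collar does turn: the dimple has moved counter-clockwise from (168,103) to (155,433-300) in the crop. I'll track it numerically by sampling the 32 mm ring.

```bash
cat >> h.py <<'E'
def ring(c,A=(.5495,-.0925),z=.083,r=.032):
    g=cv2.cvtColor(c['image'],cv2.COLOR_RGB2GRAY).astype(np.float32)
    a=np.arange(0,360,2)
    m=0
    for rr in (r-.002,r,r+.002):
        P=np.array([proj(c,[A[0]+rr*np.cos(t),A[1]+rr*np.sin(t),z]) for t in np.radians(a)],np.float32)
        m=m+cv2.remap(g,P[:,:1],P[:,1:],cv2.INTER_LINEAR).ravel()/3
    return a,m
def dim(n='scene'):
    a,m=ring(read_camera(n)); i=np.argsort(m)[:6]; print(n,'dark',[(int(a[j]),int(m[j])) for j in i],'med',int(np.median(m)))
E
python3 - <<'E'
from h import *
from plan import plan
for f in ('scene0','scene1','s2'):
    c=read_camera('scene') if f=='scene0' else c
    c['image']=cv2.imread(f'pics/{f}.png')[:,:,::-1].copy()
    a,m=ring(c); i=np.argsort(m)[:8]; print(f,[(int(a[j]),int(m[j])) for j in i],np.median(m))
for hx,hy in((.007,.013),(.0065,.010)):plan([.5062,-.1399],.05,.010,2,[.5495,-.0925],.0466,hx,hy)
E
```

```text
scene0 [(174, 88), (172, 89), (176, 92), (170, 95), (178, 98), (168, 103), (180, 110), (166, 112)] 147.22395
scene1 [(174, 78), (172, 79), (176, 82), (170, 85), (178, 88), (168, 93), (180, 97), (166, 102)] 137.924
s2 [(222, 52), (224, 53), (220, 53), (226, 54), (228, 55), (218, 57), (230, 60), (216, 62)] 137.71841
[[-0.057, -0.025, 0, 0, 0, 0], [-0.102, -0.047, 0, 0, 0, 0], [-0.151, -0.059, 0, 0, 0, 0], [-0.201, -0.061, 0, 0, 0, 0], [-0.251, -0.061, 0, 0, 0, 0]] -> cmd [ 0.5564 -0.1521] s 0.1 of 0.373
[[-0.049, 0.005, 0, 0, 0, 0], [-0.097, 0.021, 0, 0, 0, 0], [-0.14, 0.046, 0, 0, 0, 0], [-0.176, 0.08, 0, 0, 0, 0], [-0.205, 0.121, 0, 0, 0, 0]] -> cmd [ 0.5974 -0.1279] s 0.15 of 0.373
[[-0.073, -0.018, 0, 0, 0, 0], [-0.119, -0.037, 0, 0, 0, 0], [-0.168, -0.045, 0, 0, 0, 0], [-0.218, -0.046, 0, 0, 0, 0], [-0.268, -0.045, 0, 0, 0, 0]] -> cmd [ 0.5598 -0.1489] s 0.1 of 0.359
[[-0.049, 0.009, 0, 0, 0, 0], [-0.095, 0.029, 0, 0, 0, 0], [-0.136, 0.058, 0, 0, 0, 0], [-0.169, 0.095, 0, 0, 0, 0], [-0.194, 0.138, 0, 0, 0, 0]] -> cmd [ 0.5986 -0.1213] s 0.15 of 0.359
```

arm_command(
  increments=[
    [-0.057, -0.025, 0, 0, 0, 0],
    [-0.102, -0.047, 0, 0, 0, 0],
    [-0.151, -0.059, 0, 0, 0, 0],
    [-0.201, -0.061, 0, 0, 0, 0],
    [-0.251, -0.061, 0, 0, 0, 0],
  ],
)

```text
t: 7.28
tool_pos: [0.5571, -0.1549, 0.2501]
orientation: [0.002, 3.141, -0.009]
force: [-2.7, -15.7, -1.5]
opening: 0.0006
gripper_force: 7.8
```

```bash
python3 - <<'E'
from h import *
dim(); dim('top')
E
```

```text
scene dark [(162, 23), (160, 23), (164, 23), (174, 23), (176, 24), (178, 24)] med 74
top dark [(276, 11), (274, 16), (272, 22), (278, 24), (270, 29), (300, 30)] med 88
```

```bash
python3 - <<'E'
from h import *
from plan import plan
plan([.5564,-.1521],.1012,.010,7,[.5495,-.0925],.0460,.0075,.0145)
E
```

```text
[[-0.05, 0.0, 0, 0, 0, 0], [-0.097, 0.016, 0, 0, 0, 0], [-0.14, 0.041, 0, 0, 0, 0], [-0.177, 0.075, 0, 0, 0, 0], [-0.205, 0.116, 0, 0, 0, 0]] -> cmd [ 0.5974 -0.1289] s 0.151 of 0.377
[[-0.019, 0.046, 0, 0, 0, 0], [-0.028, 0.095, 0, 0, 0, 0], [-0.028, 0.145, 0, 0, 0, 0], [-0.028, 0.195, 0, 0, 0, 0], [-0.028, 0.245, 0, 0, 0, 0]] -> cmd [ 0.603  -0.0799] s 0.201 of 0.377
[[0.004, 0.05, 0, 0, 0, 0], [0.018, 0.098, 0, 0, 0, 0], [0.042, 0.142, 0, 0, 0, 0], [0.075, 0.179, 0, 0, 0, 0], [0.115, 0.209, 0, 0, 0, 0]] -> cmd [ 0.58   -0.0381] s 0.251 of 0.377
[[0.046, 0.02, 0, 0, 0, 0], [0.095, 0.03, 0, 0, 0, 0], [0.145, 0.031, 0, 0, 0, 0], [0.195, 0.03, 0, 0, 0, 0], [0.244, 0.024, 0, 0, 0, 0]] -> cmd [ 0.5312 -0.0333] s 0.301 of 0.377
[[0.047, -0.017, 0, 0, 0, 0], [0.089, -0.044, 0, 0, 0, 0], [0.125, -0.079, 0, 0, 0, 0], [0.152, -0.121, 0, 0, 0, 0], [0.169, -0.167, 0, 0, 0, 0]] -> cmd [ 0.4974 -0.0667] s 0.351 of 0.377
[[0.007, -0.05, 0, 0, 0, 0], [0.007, -0.1, 0, 0, 0, 0], [0.007, -0.15, 0, 0, 0, 0], [0.007, -0.2, 0, 0, 0, 0], [0.002, -0.25, 0, 0, 0, 0]] -> cmd [ 0.497  -0.1167] s 0.401 of 0.377
[[-0.016, -0.047, 0, 0, 0, 0], [-0.041, -0.09, 0, 0, 0, 0], [-0.075, -0.126, 0, 0, 0, 0], [-0.117, -0.154, 0, 0, 0, 0], [-0.163, -0.173, 0, 0, 0, 0]] -> cmd [ 0.5296 -0.1513] s 0.451 of 0.377
```

arm_command(
  increments=[
    [-0.05, 0.0, 0, 0, 0, 0],
    [-0.097, 0.016, 0, 0, 0, 0],
    [-0.14, 0.041, 0, 0, 0, 0],
    [-0.177, 0.075, 0, 0, 0, 0],
    [-0.205, 0.116, 0, 0, 0, 0],
  ],
)

```text
t: 8.0
tool_pos: [0.5998, -0.1307, 0.2508]
orientation: [0.002, 3.135, -0.007]
force: [9.2, -8.2, -4.1]
opening: 0.0006
gripper_force: 6.0
```

arm_command(
  increments=[
    [-0.019, 0.046, 0, 0, 0, 0],
    [-0.028, 0.095, 0, 0, 0, 0],
    [-0.028, 0.145, 0, 0, 0, 0],
    [-0.028, 0.195, 0, 0, 0, 0],
    [-0.028, 0.245, 0, 0, 0, 0],
  ],
)

```text
t: 8.62
tool_pos: [0.6064, -0.0799, 0.2516]
orientation: [-0.0, 3.131, -0.003]
force: [15.7, -2.1, -7.0]
opening: 0.0002
gripper_force: 7.7
```

```bash
python3 - <<'E'
from h import *
dim(); dim('top'); snap('scene','s3.png');snap('top','t3.png')
E
```

```text
scene dark [(116, 17), (118, 18), (114, 18), (122, 18), (120, 18), (112, 18)] med 110
top dark [(64, 30), (62, 37), (66, 40), (60, 53), (68, 53), (0, 55)] med 117
```

arm_command(
  increments=[
    [0.004, 0.05, 0, 0, 0, 0],
    [0.018, 0.098, 0, 0, 0, 0],
    [0.042, 0.142, 0, 0, 0, 0],
    [0.075, 0.179, 0, 0, 0, 0],
    [0.115, 0.209, 0, 0, 0, 0],
  ],
)

```text
t: 9.45
tool_pos: [0.5809, -0.0375, 0.2508]
orientation: [-0.0, 3.138, 0.0]
force: [3.5, 0.7, 3.0]
opening: 0.001
gripper_force: 2.8
```

```bash
python3 - <<'E'
from h import *
dim(); dim('top')
E
```

```text
scene dark [(124, 95), (86, 95), (84, 95), (82, 96), (88, 96), (126, 96)] med 150
top dark [(74, 14), (76, 16), (72, 17), (70, 22), (68, 24), (78, 24)] med 119
```

arm_command(
  increments=[
    [0.046, 0.02, 0, 0, 0, 0],
    [0.095, 0.03, 0, 0, 0, 0],
    [0.145, 0.031, 0, 0, 0, 0],
    [0.195, 0.03, 0, 0, 0, 0],
    [0.244, 0.024, 0, 0, 0, 0],
  ],
)

```text
t: 10.18
tool_pos: [0.5313, -0.0323, 0.2501]
orientation: [-0.001, 3.141, 0.003]
force: [1.1, 4.2, 2.7]
opening: 0.0002
gripper_force: 2.1
```

```bash
python3 - <<'E'
from h import *
dim(); dim('top')
E
```

```text
scene dark [(182, 93), (180, 95), (184, 96), (178, 98), (186, 101), (176, 109)] med 139
top dark [(210, 25), (208, 26), (280, 27), (278, 27), (274, 27), (212, 27)] med 70
```

arm_command(
  increments=[
    [0.047, -0.017, 0, 0, 0, 0],
    [0.089, -0.044, 0, 0, 0, 0],
    [0.125, -0.079, 0, 0, 0, 0],
    [0.152, -0.121, 0, 0, 0, 0],
    [0.169, -0.167, 0, 0, 0, 0],
  ],
)

```text
t: 10.9
tool_pos: [0.4969, -0.0673, 0.2494]
orientation: [-0.001, -3.14, -0.0]
force: [-2.8, 3.9, 0.7]
opening: 0.0005
gripper_force: 2.2
```

```bash
python3 - <<'E'
from h import *
dim(); dim('top')
E
```

```text
scene dark [(158, 74), (160, 74), (156, 75), (162, 76), (154, 77), (164, 77)] med 137
top dark [(156, 107), (172, 107), (170, 107), (174, 107), (158, 107), (168, 107)] med 121
```

```bash
python3 - <<'E'
from h import *
snap('scene','s4.png');snap('top','t4.png')
b=cv2.imread('pics/s4.png')[195:260,235:320];c=cv2.imread('pics/t4.png')[185:245,250:328]
cv2.imwrite('pics/c4.png',np.vstack([cv2.resize(x,(390,300),interpolation=cv2.INTER_CUBIC) for x in (b,c)]))
E
```

```text
(no output)
```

View pics/c4.png

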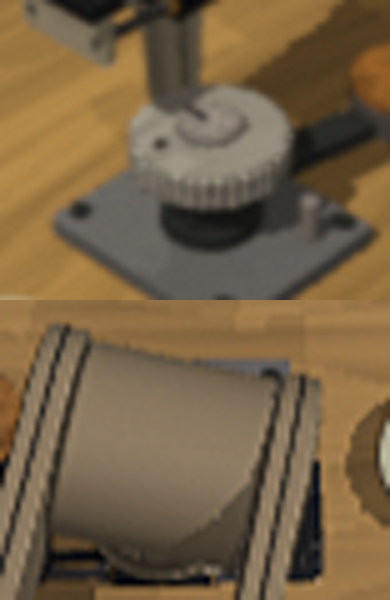

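The scene crop shows the dimple at (161,143), so it has passed the groove once. The dark reading at 158° was the finger and its shadow. I'll report local minima instead.

```bash
cat >> h.py <<'E'
def mins(c,lab=''):
    a,m=ring(c); b=cv2.blur(np.r_[m[-30:],m,m[:30]].reshape(1,-1).astype(np.float32),(31,1)).ravel()[30:-30]
    print(lab,[(int(a[i]),int(m[i]),int(m[i]-b[i])) for i in range(len(a)) if m[i]==min(m[(np.arange(i-5,i+6))%180]) and m[i]<b[i]-12])
E
python3 - <<'E'
from h import *
from plan import plan
c=read_camera('scene');I=c['image'].copy()
for f in('scene0','s4'):
    c['image']=cv2.imread(f'pics/{f}.png')[:,:,::-1].copy(); mins(c,f)
p=ray(c,161*85/390+234.6,143*65/300+194.6,.083); print(np.degrees(np.arctan2(p[1]+.0925,p[0]-.5495)),np.hypot(p[1]+.0925,p[0]-.5495))
plan([.4974,-.0667],.351,.010,7,[.5495,-.0925],.0454,.0075,.0145)
E
```

```text
scene0 [(174, 88, -37)]
s4 [(158, 73, -24), (246, 93, -34)]
-115.50805900250243 0.028580567811255828
[[0.004, -0.068, 0, 0, 0, 0], [0.004, -0.118, 0, 0, 0, 0], [0.004, -0.168, 0, 0, 0, 0], [0.003, -0.218, 0, 0, 0, 0], [-0.006, -0.267, 0, 0, 0, 0]] -> cmd [ 0.4986 -0.1201] s 0.401 of 0.373
[[-0.019, -0.046, 0, 0, 0, 0], [-0.048, -0.086, 0, 0, 0, 0], [-0.085, -0.119, 0, 0, 0, 0], [-0.129, -0.144, 0, 0, 0, 0], [-0.177, -0.158, 0, 0, 0, 0]] -> cmd [ 0.534  -0.1517] s 0.451 of 0.373
[[-0.05, -0.004, 0, 0, 0, 0], [-0.1, -0.004, 0, 0, 0, 0], [-0.15, -0.001, 0, 0, 0, 0], [-0.198, 0.012, 0, 0, 0, 0], [-0.242, 0.035, 0, 0, 0, 0]] -> cmd [ 0.5824 -0.1447] s 0.501 of 0.373
[[-0.038, 0.033, 0, 0, 0, 0], [-0.068, 0.072, 0, 0, 0, 0], [-0.089, 0.118, 0, 0, 0, 0], [-0.099, 0.167, 0, 0, 0, 0], [-0.1, 0.217, 0, 0, 0, 0]] -> cmd [ 0.6024 -0.1013] s 0.551 of 0.373
[[-0.0, 0.05, 0, 0, 0, 0], [-0.0, 0.1, 0, 0, 0, 0], [0.002, 0.149, 0, 0, 0, 0], [0.015, 0.198, 0, 0, 0, 0], [0.038, 0.242, 0, 0, 0, 0]] -> cmd [ 0.5948 -0.0529] s 0.601 of 0.373
[[0.032, 0.038, 0, 0, 0, 0], [0.072, 0.069, 0, 0, 0, 0], [0.117, 0.09, 0, 0, 0, 0], [0.166, 0.1, 0, 0, 0, 0], [0.216, 0.102, 0, 0, 0, 0]] -> cmd [ 0.5516 -0.0325] s 0.651 of 0.373
[[0.05, -0.001, 0, 0, 0, 0], [0.099, -0.006, 0, 0, 0, 0], [0.146, -0.023, 0, 0, 0, 0], [0.189, -0.049, 0, 0, 0, 0], [0.224, -0.084, 0, 0, 0, 0]] -> cmd [ 0.5068 -0.0493] s 0.701 of 0.373
```

arm_command(
  increments=[
    [0.004, -0.068, 0, 0, 0, 0],
    [0.004, -0.118, 0, 0, 0, 0],
    [0.004, -0.168, 0, 0, 0, 0],
    [0.003, -0.218, 0, 0, 0, 0],
    [-0.006, -0.267, 0, 0, 0, 0],
  ],
)

```text
t: 11.78
tool_pos: [0.4979, -0.1207, 0.2489]
orientation: [-0.0, -3.138, 0.0]
force: [-2.5, 0.8, -0.1]
opening: 0.0002
gripper_force: 1.6
```

arm_command(
  increments=[
    [-0.019, -0.046, 0, 0, 0, 0],
    [-0.048, -0.086, 0, 0, 0, 0],
    [-0.085, -0.119, 0, 0, 0, 0],
    [-0.129, -0.144, 0, 0, 0, 0],
    [-0.177, -0.158, 0, 0, 0, 0],
  ],
)

```text
t: 12.4
tool_pos: [0.5343, -0.1536, 0.2494]
orientation: [-0.001, -3.14, 0.005]
force: [-4.8, -8.9, -2.9]
opening: 0.0004
gripper_force: 4.6
```

arm_command(
  increments=[
    [-0.05, -0.004, 0, 0, 0, 0],
    [-0.1, -0.004, 0, 0, 0, 0],
    [-0.15, -0.001, 0, 0, 0, 0],
    [-0.198, 0.012, 0, 0, 0, 0],
    [-0.242, 0.035, 0, 0, 0, 0],
  ],
)

```text
t: 13.02
tool_pos: [0.584, -0.1467, 0.25]
orientation: [0.002, 3.139, -0.006]
force: [1.5, -6.0, -2.8]
opening: 0.0004
gripper_force: 3.1
```

```bash
python3 - <<'E'
from h import *
mins(read_camera('scene'),'s'); mins(read_camera('top'),'t')
E
```

```text
s [(98, 13, -16), (196, 16, -17), (240, 36, -15), (302, 58, -12)]
t [(116, 76, -43), (260, 95, -17), (294, 30, -34), (358, 13, -18)]
```

arm_command(
  increments=[
    [-0.038, 0.033, 0, 0, 0, 0],
    [-0.068, 0.072, 0, 0, 0, 0],
    [-0.089, 0.118, 0, 0, 0, 0],
    [-0.099, 0.167, 0, 0, 0, 0],
    [-0.1, 0.217, 0, 0, 0, 0],
  ],
)

```text
t: 13.75
tool_pos: [0.6062, -0.1023, 0.2512]
orientation: [0.001, 3.13, -0.005]
force: [18.6, -2.7, -11.7]
opening: 0.0005
gripper_force: 9.3
```

```bash
python3 - <<'E'
from h import *
mins(read_camera('scene'),'s'); mins(read_camera('top'),'t'); snap('scene','s5.png');snap('top','t5.png')
b=cv2.imread('pics/s5.png')[195:260,235:320];c=cv2.imread('pics/t5.png')[185:245,250:328]
cv2.imwrite('pics/c5.png',np.vstack([cv2.resize(x,(390,300),interpolation=cv2.INTER_CUBIC) for x in (b,c)]))
E
```

```text
s [(72, 41, -16), (124, 20, -18), (182, 20, -28), (320, 77, -18)]
t [(54, 83, -20), (140, 37, -80), (312, 95, -19), (356, 57, -18)]
```

View pics/c5.png

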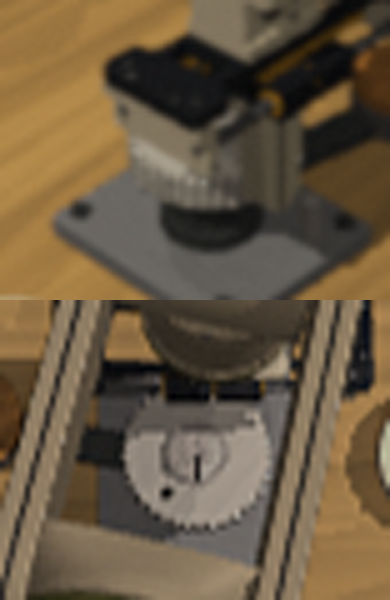

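Good: the top crop clearly shows the dimple at (167,192), or 140°, while the groove points to 180°. About 40° is left.

```bash
python3 - <<'E'
from h import *
from plan import plan
c=read_camera('top')
for f in('top0','t5'):
    c['image']=cv2.imread(f'pics/{f}.png')[:,:,::-1].copy(); a,m=ring(c); k=(a>120)&(a<220); w=np.clip(np.median(m)-25-m[k],0,None); print(f,(w*a[k]).sum()/w.sum())
plan([.6024,-.1013],.551,.006,1,[.5495,-.0925],.0454,.0075,.0145)
E
```

```text
top0 179.28018679332357
t5 140.48508066030203
[[-0.0, 0.03, 0, 0, 0, 0], [-0.0, 0.06, 0, 0, 0, 0], [-0.0, 0.09, 0, 0, 0, 0], [0.0, 0.12, 0, 0, 0, 0], [0.002, 0.149, 0, 0, 0, 0]] -> cmd [ 0.602  -0.0715] s 0.581 of 0.373
```

Need 38.8°, about 32.8 mm. I'll do 30 mm, then trim.

arm_command(
  increments=[
    [0, 0.035, 0, 0, 0, 0],
    [0, 0.07, 0, 0, 0, 0],
    [0, 0.105, 0, 0, 0, 0],
    [0, 0.14, 0, 0, 0, 0],
    [0.002, 0.15, 0, 0, 0, 0],
  ],
)

```text
t: 14.62
tool_pos: [0.6052, -0.0711, 0.2515]
orientation: [-0.001, 3.133, -0.001]
force: [11.0, 1.0, -3.9]
opening: 0.0005
gripper_force: 5.3
```

```bash
cat >> h.py <<'E'
def ang():
    c=read_camera('top'); mins(c,'t'); a,m=ring(c); k=(a>130)&(a<230); w=np.clip(np.median(m)-25-m[k],0,None); print((w*a[k]).sum()/w.sum()); return c
E
python3 -c "
from h import *
ang()"
```

```text
t [(62, 83, -22), (178, 28, -86), (202, 88, -20), (260, 76, -20), (312, 90, -36), (354, 48, -40)]
176.4440260200968
```

arm_command(
  increments=[
    [0, 0.006, 0, 0, 0, 0],
    [0, 0.012, 0, 0, 0, 0],
    [0, 0.012, 0, 0, 0, 0],
    [0, 0.012, 0, 0, 0, 0],
    [0, 0.012, 0, 0, 0, 0],
  ],
)

```text
t: 15.3
tool_pos: [0.6049, -0.0689, 0.2515]
orientation: [-0.0, 3.134, -0.001]
force: [8.9, 2.1, -2.0]
opening: 0.0005
gripper_force: 4.1
```

```bash
python3 -c "
from h import *
ang()"
```

```text
t [(62, 83, -22), (178, 33, -78), (202, 86, -17), (240, 72, -24), (276, 73, -21), (318, 90, -33), (354, 35, -52)]
178.97906275096332
```

The collar is at 179.0°, against 179.3° at the start. I'll retreat radially and rise, then move to the robot side of the pad.

arm_command(
  increments=[
    [-0.1, 0, 0, 0, 0, 0],
    [-0.2, 0, 0, 0, 0, 0],
    [-0.25, 0, -0.2, 0, 0, 0],
    [-0.25, 0, -0.4, 0, 0, 0],
    [-0.25, 0, -0.5, 0, 0, 0],
  ],
)

```text
t: 15.98
tool_pos: [0.6537, -0.0692, 0.3531]
orientation: [0.0, 3.136, -0.002]
force: [0.7, 0.7, -1.5]
opening: 0.0008
gripper_force: 0.0
```

arm_command(
  increments=[
    [0.2, 0.2, 0, 0, 0, 0],
    [0.45, 0.4, 0, 0, 0, 0],
    [0.7, 0.6, 0, 0, 0, 0],
    [0.9, 0.64, 0, 0, 0, 0],
    [0.9, 0.64, 0, 0, 0, 0],
  ],
)

```text
t: 16.6
tool_pos: [0.4701, 0.0601, 0.3488]
orientation: [0.003, -3.141, -0.0]
force: [-0.1, -0.3, 1.0]
opening: 0.0003
gripper_force: 0.0
```

```bash
python3 - <<'E'
from h import *
s=read_state();print(s['tool_pos'],s['force'],s['t'])
mins(read_camera('scene'),'s')
c=read_camera('scene'); print(ray(c,*[470/7+234.6,340/7+189.6],.046))
c=read_camera('top'); print(ray(c,*[483/8+219.5,165/8+179.5],.046))
E
```

```text
[0.47010783 0.0600893  0.34878378] [-0.11804469 -0.33694426  0.97517549] 16.6
s [(172, 92, -35)]
[ 0.60571593 -0.06517204  0.046     ]
[ 0.60611994 -0.06461101  0.046     ]
```

arm_command(
  increments=[
    [0, 0, 0.2, 0, 0, 0],
    [0, 0, 0.4, 0, 0, 0],
    [0, 0, 0.61, 0, 0, 0],
    [-0.1, 0.02, 0.61, 0, 0, 0],
    [-0.25, 0.02, 0.61, 0, 0, 0],
  ],
)

```text
t: 17.38
tool_pos: [0.5234, 0.0627, 0.2264]
orientation: [-0.001, -3.14, 0.0]
force: [-0.3, 0.3, 1.4]
opening: 0.0006
gripper_force: 0.0
```

```bash
python3 - <<'E'
from h import *
cmd=np.array([.522,.0627])
for ph in ([5,8,11,14,17],[20,23,26,29,32],[35,38,41,43,44],[45,46,47,48,48],[49,50,50,50,50]):
    rows=[]
    for p in np.radians(ph):
        d=.035+.0075*np.cos(p)+.0145*np.sin(p)
        q=np.array([.5495,-.0925])+.15*np.array([np.sin(p),np.cos(p)])-d*np.array([np.cos(p),-np.sin(p)])
        e=(q-cmd)/.2; rows.append([round(-e[0],3),round(e[1],3),0,0,0,0])
    cmd=cmd+np.array([-rows[-1][0],rows[-1][1]])*.2; print(rows,cmd.round(4))
E
```

```text
[[np.float64(0.015), np.float64(-0.01), 0, 0, 0, 0], [np.float64(-0.022), np.float64(-0.002), 0, 0, 0, 0], [np.float64(-0.059), np.float64(0.003), 0, 0, 0, 0], [np.float64(-0.097), np.float64(0.007), 0, 0, 0, 0], [np.float64(-0.135), np.float64(0.009), 0, 0, 0, 0]] [0.549  0.0645]
[[np.float64(-0.038), np.float64(0.0), 0, 0, 0, 0], [np.float64(-0.077), np.float64(-0.002), 0, 0, 0, 0], [np.float64(-0.115), np.float64(-0.005), 0, 0, 0, 0], [np.float64(-0.154), np.float64(-0.011), 0, 0, 0, 0], [np.float64(-0.192), np.float64(-0.019), 0, 0, 0, 0]] [0.5874 0.0607]
[[np.float64(-0.038), np.float64(-0.01), 0, 0, 0, 0], [np.float64(-0.076), np.float64(-0.022), 0, 0, 0, 0], [np.float64(-0.113), np.float64(-0.035), 0, 0, 0, 0], [np.float64(-0.138), np.float64(-0.046), 0, 0, 0, 0], [np.float64(-0.15), np.float64(-0.051), 0, 0, 0, 0]] [0.6174 0.0505]
[[np.float64(-0.012), np.float64(-0.006), 0, 0, 0, 0], [np.float64(-0.024), np.float64(-0.012), 0, 0, 0, 0], [np.float64(-0.036), np.float64(-0.018), 0, 0, 0, 0], [np.float64(-0.048), np.float64(-0.024), 0, 0, 0, 0], [np.float64(-0.048), np.float64(-0.024), 0, 0, 0, 0]] [0.627  0.0457]
[[np.float64(-0.012), np.float64(-0.007), 0, 0, 0, 0], [np.float64(-0.023), np.float64(-0.014), 0, 0, 0, 0], [np.float64(-0.023), np.float64(-0.014), 0, 0, 0, 0], [np.float64(-0.023), np.float64(-0.014), 0, 0, 0, 0], [np.float64(-0.023), np.float64(-0.014), 0, 0, 0, 0]] [0.6316 0.0429]
```

arm_command(
  increments=[
    [-0.02, 0, 0, 0, 0, 0],
    [-0.04, 0, 0, 0, 0, 0],
    [-0.06, 0.003, 0, 0, 0, 0],
    [-0.097, 0.007, 0, 0, 0, 0],
    [-0.135, 0.009, 0, 0, 0, 0],
  ],
)

```text
t: 18.0
tool_pos: [0.5492, 0.0648, 0.2275]
orientation: [-0.0, -3.14, 0.001]
force: [-2.2, -1.3, 0.6]
opening: 0.0004
gripper_force: 1.4
```

arm_command(
  increments=[
    [-0.038, 0, 0, 0, 0, 0],
    [-0.077, -0.002, 0, 0, 0, 0],
    [-0.115, -0.005, 0, 0, 0, 0],
    [-0.154, -0.011, 0, 0, 0, 0],
    [-0.192, -0.019, 0, 0, 0, 0],
  ],
)

```text
t: 18.62
tool_pos: [0.5882, 0.0611, 0.2277]
orientation: [0.0, -3.142, -0.0]
force: [-2.8, 0.1, 0.4]
opening: 0.0005
gripper_force: 1.2
```

arm_command(
  increments=[
    [-0.038, -0.01, 0, 0, 0, 0],
    [-0.076, -0.022, 0, 0, 0, 0],
    [-0.113, -0.035, 0, 0, 0, 0],
    [-0.138, -0.046, 0, 0, 0, 0],
    [-0.15, -0.051, 0, 0, 0, 0],
  ],
)

```text
t: 19.25
tool_pos: [0.6182, 0.0508, 0.2278]
orientation: [0.0, 3.141, 0.0]
force: [-1.2, -0.0, -0.1]
opening: 0.0006
gripper_force: 0.8
```

```bash
python3 - <<'E'
from h import *
s=read_state();print(s['tool_pos'],s['force'])
E
```

```text
[0.6181729  0.05075493 0.22784079] [-1.21508577 -0.02764144 -0.14096977]
```

Pushing at about 2 N as expected. On to the stop.

arm_command(
  increments=[
    [-0.012, -0.006, 0, 0, 0, 0],
    [-0.024, -0.012, 0, 0, 0, 0],
    [-0.036, -0.018, 0, 0, 0, 0],
    [-0.048, -0.024, 0, 0, 0, 0],
    [-0.048, -0.024, 0, 0, 0, 0],
  ],
)

```text
t: 19.88
tool_pos: [0.6262, 0.0469, 0.2275]
orientation: [0.0, -3.137, -0.002]
force: [-12.2, 4.2, 7.9]
opening: 0.0004
gripper_force: 6.0
```

arm_command(
  increments=[
    [-0.006, -0.003, 0, 0, 0, 0],
    [-0.012, -0.007, 0, 0, 0, 0],
    [-0.018, -0.011, 0, 0, 0, 0],
    [-0.023, -0.014, 0, 0, 0, 0],
    [-0.023, -0.014, 0, 0, 0, 0],
  ],
)

```text
t: 20.5
tool_pos: [0.6284, 0.0459, 0.2272]
orientation: [0.002, -3.129, -0.007]
force: [-31.8, 13.2, 21.2]
opening: 0.0003
gripper_force: 16.8
```

At the stop. Now I back off, rise and swing clear.

arm_command(
  increments=[
    [0.05, 0.03, 0, 0, 0, 0],
    [0.15, 0.1, 0, 0, 0, 0],
    [0.25, 0.15, 0, 0, 0, 0],
    [0.25, 0.15, -0.3, 0, 0, 0],
    [0.25, 0.15, -0.6, 0, 0, 0],
  ],
)

```text
t: 21.12
tool_pos: [0.5815, 0.0734, 0.3486]
orientation: [0.0, -3.141, 0.0]
force: [0.7, -0.2, 0.0]
opening: 0.0006
gripper_force: 0.0
```

arm_command(
  increments=[
    [0.25, 0.2, 0, 0, 0, 0],
    [0.5, 0.4, 0, 0, 0, 0],
    [0.75, 0.6, 0, 0, 0, 0],
    [0.9, 0.8, 0, 0, 0, 0],
    [0.9, 0.8, 0, 0, 0, 0],
  ],
)

```text
t: 21.75
tool_pos: [0.4002, 0.2356, 0.3484]
orientation: [-0.007, 3.14, 0.002]
force: [0.4, -0.6, 0.2]
opening: 0.0003
gripper_force: 0.0
```

```bash
python3 - <<'E'
from h import *
s=read_state();print(s['tool_pos'],s['force'],s['t'])
c=ang(); s=snap('scene','s6.png'); mins(s,'s')
t=c['image'][:,:,::-1]; b=s['image'][190:275,235:345,::-1]
cv2.imwrite('pics/c6.png',np.vstack([cv2.resize(b,(400,300),interpolation=cv2.INTER_CUBIC),cv2.resize(t[170:260,200:320],(400,300),interpolation=cv2.INTER_CUBIC)]))
E
```

```text
[0.40016421 0.2356462  0.34836963] [ 0.42804136 -0.58337419  0.1875507 ] 21.75
t [(178, 32, -91)]
179.06785366803166
s [(172, 92, -35)]
```

View pics/c6.png

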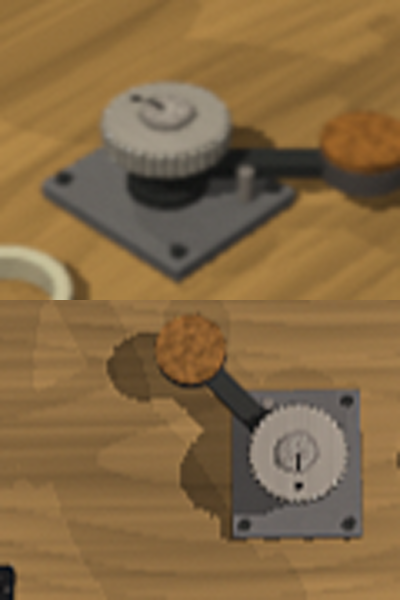

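The rest arm lies against the stop pin. The dimple, at (298,485) in the crop, is in line with the groove, and the robot is clear of everything.

```bash
python3 -c "
from plant import *
print(close_job())"
```

```text
the job is handed in; nothing more can be done
None
```

The collar is unscrewed two full turns with its dimple back in line with the groove (within about 1°), the rest arm was then pushed clockwise to its stop, the robot ended clear of everything, and the job is handed in at about 22 s.

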